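# Re-seat the rings of the blue visitor file at the game booth

### The job

The rings of the blue lever arch file have caught half shut. Lift its lever all the way up so that the rings spring fully open, then press the lever all the way down again so that they close properly, and let go. The orange file is in order: leave its lever shut.

Things in the scene. Friction and masses are not known exactly. Their poses are not given: they have to be found in the camera images.
- blue_file_lever (a joint): Blue file's lever, a 12 mm wide steel bar with a black finger grip, on a blue 245 x 230 mm cover (8 mm thick) fixed to the table, with white sheets and two steel rings. Angle in rad: 0 = home, flat, rings closed; 1.4 = end stop, nearly upright, rings wide open. Starts at 0.35 to 0.65. Stays where left; 2 to 3 N at the grip moves it and the linked rings.
- blue_file_grip (a point): Centre of the black grip at the end of the blue lever, 90 mm from its pivot. The grip is 26 mm wide (along the hinge axis, its x), 22 mm long (y, along the lever, away from the pivot), 11 mm thick; 38 mm above the table, 30 mm above the cover when home. Can be pinched across its width from above at any lever angle; it turns between the fingers.
- blue_file_pivot (a point): Centre of the blue lever's hinge, fixed, 38 mm above the table. x: level hinge axis; y: level, to where the grip lies when home; z up. Lever angle a puts the grip 90 cos(a) mm along y and 90 sin(a) mm up. The rings lie on the -x side, 47 to 93 mm from the lever's plane when closed and under 60 mm high; opening, they swing up to within 18 mm of the bar, under 76 mm high.
- orange_file_lever (a joint): Lever of the orange file, which is like the blue one but orange, on the other side of the table. Angle in rad: 0 = home, flat, rings closed; 1.4 = nearly upright. Starts home and must stay so.

How it is judged:
By the outcome, as a careful person would: the job done as asked, in the order asked, and still so for the second after the job is handed in, with the robot touching nothing.
It also fails if it takes over 35 s, if anything falls off the work surface, if the arm or the gripper's body presses on something with over 40 N, if the wrist force passes 120 N, or if a joint passes its speed limit or range.

### The arm

A 7-joint arm with a two-finger parallel gripper is mounted at the origin on the work surface. World frame = base frame: x ahead of the robot, y to its left, z up, the work surface at z = 0. Lengths are in m, angles in rad, forces in N, time in s.
With the tool pointing down it reaches from about 0.425 to 1.025 m from the base axis. Payload 3.6 kg.
Tool frame: the origin (TCP) lies between the finger pads; the fingertips stand 8 mm ahead of it and the grasp point (between the pads) lies 11 mm behind it; x points along the fingers, y is the direction in which the jaws open and shut, and the axes are right-handed (so a half turn about x gives the same grasp; the last joint's range is limited). The gripper opens to 85 mm and grips with 20 to 120 N. Pads are 22 mm wide; open, the fingers measure 114 mm over their backs; the gripper's body (76 mm by 85 mm) begins 54 mm behind the grasp point. The pads swing forward as they close: fully open they stand 13 mm farther back than shut.
Start: joints at [1.046, 0.591, 0.048, 1.609, -0.033, 0.943, -0.034], TCP at [0.303, -0.658, 0.239] pointing down, gripper open.
Joint ranges: [-2.69, 2.69], [-0.47, 2.24], [-1.27, 1.36], [0.19, 2.51], [-1.53, 4.68], [0.08, 2.07], [-3.09, 3.09]. Speed limits (rad/s): [2.57, 2.57, 3.14, 3.14, 3.14, 3.14, 3.14].

### API

Orientations are given as a rotation vector (axis times angle).
In Python, from plant import move_ptp, movel, set_joints, command_gripper, hold, ik, capture, IKError, sign_off, current_time_s, current_joint_pos, current_joint_vel, current_effort, current_position, current_eef_rot, current_contact_force, current_torque, current_gripper_width gives the robot as it stands. Calls block until the motion is done:
- move_ptp(position, orientation): joint-space move of the TCP to a pose.
- movel(position, orientation=None, max_speed=0.15, guard=None): straight line of the TCP; orientation=None keeps the orientation; max_speed is the mean speed in m/s. With guard (N) it stops when the force on the tool has changed by that much, and returns True; else False.
- set_joints(angles): joint-space move.
- command_gripper(opening): finger opening in m; the grip force is fixed at half the most; returns when the fingers have stopped.
- hold(seconds).
- ik(position, orientation): joint angles nearest the present ones, or None.
- capture(name): name is "side" or "top"; returns a dict with "pixels" (480x640x3 uint8, blue, green, red), "intrinsics" (3x3 intrinsics, pixels), "k1" (the pictures are not rectified: a ray, as slopes to the right and down, at radius r is drawn at 1 + k1 r^2 times it, then the intrinsics apply), "xyz" and "orientation" of the camera in the world. Camera axes: x right, y down, z forward; pixel columns grow to the right and rows downward; lengths in m; the calibration is good to about 2 mm. A picture is of the moment at which its call begins. There is no depth.
A pose or a line that the arm cannot do raises IKError and nothing moves.
- sign_off(): hands the job in, once; it reports no verdict.
Readings, each from a call of its own:
- current_time_s(): time.
- current_joint_pos(): joint angles.
- current_joint_vel(): joint speeds.
- current_effort(): joint torques, N m.
- current_position(): TCP position.
- current_eef_rot(): TCP orientation.
- current_contact_force(): force on the tool from outside, world axes, zero at the start.
- current_torque(): the same for the moment, N m.
- current_gripper_width(): finger opening in m.
Only numpy, scipy, OpenCV 4.12 (cv2) and the standard library are available. Lean on these libraries where they do the work, as an engineer would, in place of code of your own. Each camera call takes 0.05 s, during which the arm holds its last target.

## Working session

There is one attempt and no reset: what is moved stays moved. The work goes in short steps, each a Python script; the robot and the scene stay as the last script left them, time stands still between calls to the robot, and variables do not carry over. Pictures are saved under pics/ and viewed, and the job is handed in when it is done.

```bash
ls; mkdir -p pics
cat > h.py <<'E'
import numpy as np, cv2
from scipy.spatial.transform import Rotation as R
from plant import *
def rotm(o):
    o=np.array(o,float)
    return o if o.shape==(3,3) else R.from_rotvec(o).as_matrix()
def ray(c,u,v):
    K=np.array(c["intrinsics"]); k=float(c["k1"])
    p=cv2.undistortPoints(np.array([[[u,v]]],float),K,np.array([k,0,0,0.]))[0,0]
    return np.array(c["xyz"]), rotm(c["orientation"])@np.array([p[0],p[1],1.])
def onz(c,u,v,z):
    o,d=ray(c,u,v); return o+d*(z-o[2])/d[2]
def tri(c1,p1,c2,p2):
    o1,d1=ray(c1,*p1);o2,d2=ray(c2,*p2)
    A=np.stack([d1,-d2],1); s=np.linalg.lstsq(A,o2-o1,rcond=None)[0]
    a=o1+d1*s[0];b=o2+d2*s[1]; return (a+b)/2,np.linalg.norm(a-b)
def proj(c,P):
    Rm=rotm(c["orientation"]);q=Rm.T@(np.array(P)-np.array(c["xyz"]))
    x,y=q[:2]/q[2];f=1+c["k1"]*(x*x+y*y);K=np.array(c["intrinsics"])
    return K[0,0]*x*f+K[0,2],K[1,1]*y*f+K[1,2]
E
python3 - <<'E'
from h import *
for n in("side","top"):
    c=capture(n);cv2.imwrite(f"pics/{n}0.png",c["pixels"]);np.save(f"{n}0.npy",c,allow_pickle=True)
    print(n,c["intrinsics"],c["k1"],c["xyz"],c["orientation"])
print(current_time_s(),current_position(),current_eef_rot(),current_gripper_width(),current_contact_force())
E
```

```text
pics
side [[582.69046183   0.         325.520297  ]
 [  0.         582.69046183 249.04346397]
 [  0.           0.           1.        ]] -0.10611606177536895 [0.26894849 0.84513998 0.74074275] [-0.45129787  2.64156799 -1.3094294 ]
top [[580.33764549   0.         324.69720162]
 [  0.         580.33764549 234.46475097]
 [  0.           0.           1.        ]] 0.0369263169540975 [0.39206468 0.00685246 1.05310931] [-2.13484863  2.09787445 -0.22001261]
0.1 [ 0.3031171  -0.65779336  0.23826367] [ 1.98279481  0.43705129 -1.98393333] 0.08556597118799711 [-0.29195439 -0.25032766  0.9860342 ]
```

View pics/side0.png

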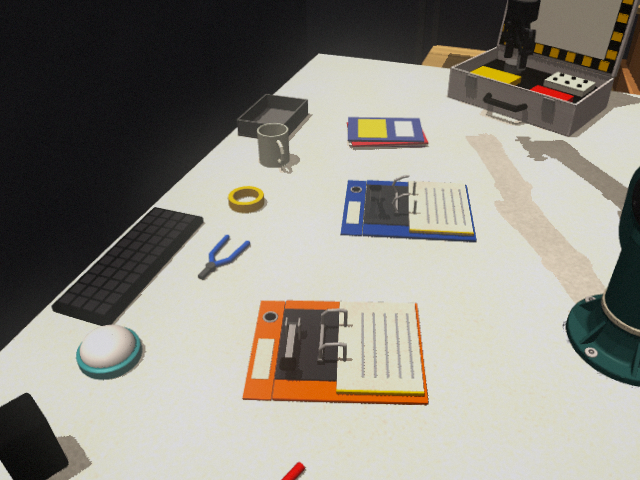

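View pics/top0.png

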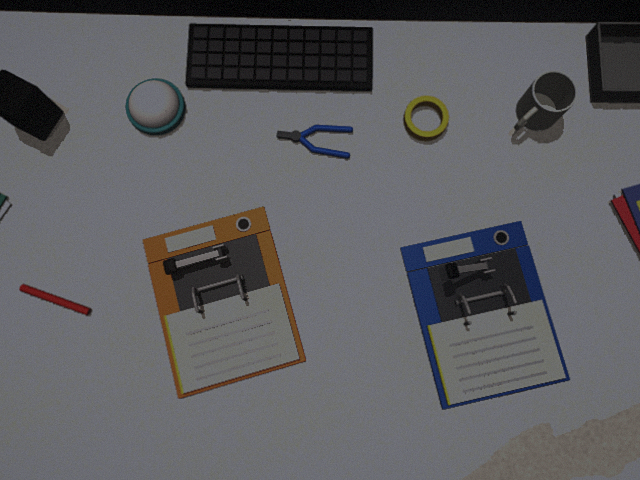

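The top view shows the orange file at about (225,300) px and the blue one at about (485,315). The blue lever is near (470,268), with its grip at the left end. I'll enlarge both views of it.

Run:
```python
from h import *
for n,(x0,y0,x1,y1) in dict(side=(335,165,485,250),top=(395,215,575,330)).items():
    p=np.load(n+"0.npy",allow_pickle=True).item()["pixels"][y0:y1,x0:x1]
    p=cv2.resize(p,None,fx=4,fy=4,interpolation=cv2.INTER_CUBIC)
    p=cv2.convertScaleAbs(p,alpha=1.8,beta=10)
    for i in range(0,p.shape[1],80): cv2.putText(p,str(x0+i//4),(i,10),0,.35,(0,255,255))
    for i in range(0,p.shape[0],80): cv2.putText(p,str(y0+i//4),(0,i+4),0,.35,(0,255,255))
    cv2.imwrite(f"pics/{n}0z.png",p)
```

```text
(no output)
```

View pics/side0z.png

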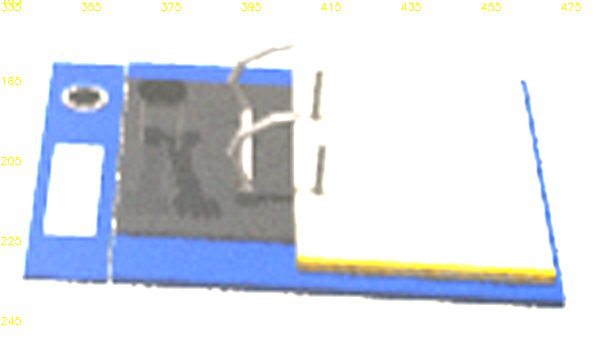

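View pics/top0z.png

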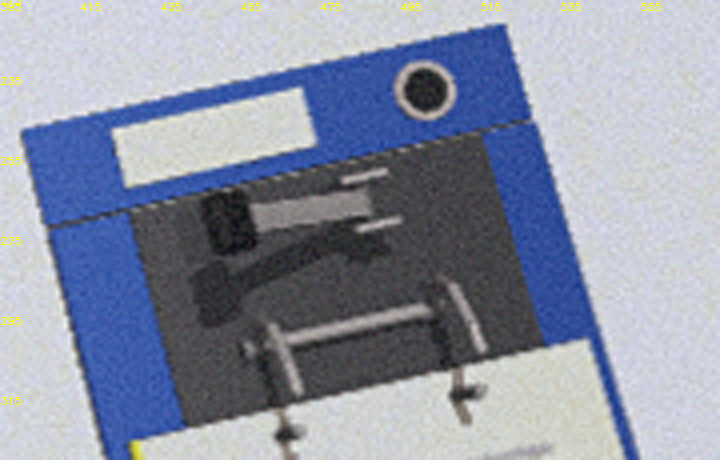

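Run:
```python
from h import *
S=np.load("side0.npy",allow_pickle=True).item();T=np.load("top0.npy",allow_pickle=True).item()
def quad(c,lo,hi,box):
    x0,y0,x1,y1=box
    m=cv2.inRange(cv2.cvtColor(c["pixels"],cv2.COLOR_BGR2HSV),lo,hi); k=np.zeros_like(m);k[y0:y1,x0:x1]=m[y0:y1,x0:x1]
    pts=cv2.findNonZero(cv2.morphologyEx(k,cv2.MORPH_OPEN,np.ones((3,3))))
    h=cv2.convexHull(pts); return cv2.approxPolyN(h,4,ensure_convex=True).reshape(-1,2)
out={}
for n,lo,hi,box in(("blue",(100,120,40),(130,255,255),(390,210,580,415)),("orange",(5,120,60),(20,255,255),(135,200,310,405))):
    q=quad(T,lo,hi,box); P=np.array([onz(T,u,v,.008)[:2] for u,v in q])
    print(n,q.tolist(),P.round(4).tolist(),[np.linalg.norm(P[i]-P[i-1]).round(4) for i in range(4)])
g,e=tri(T,(452.5,270.5),S,(375.5,188));print("grip",g,e)
for z in(.038,.05,.06): print(onz(T,487,265,z))
b=np.array(T["pixels"])[235:285,155:240]
cv2.imwrite("pics/or.png",cv2.convertScaleAbs(cv2.resize(b,None,fx=8,fy=8,interpolation=cv2.INTER_CUBIC),alpha=1.8))
b=np.array(T["pixels"])[245:300,435:505]
cv2.imwrite("pics/bl.png",cv2.convertScaleAbs(cv2.resize(b,None,fx=8,fy=8,interpolation=cv2.INTER_CUBIC),alpha=3))
b=np.array(S["pixels"])[170:230,355:425]
cv2.imwrite("pics/bls.png",cv2.convertScaleAbs(cv2.resize(b,None,fx=8,fy=8,interpolation=cv2.INTER_CUBIC),alpha=3))
```

```text
blue [[442, 409], [400, 247], [521, 221], [570, 379]] [[0.3034, -0.2033], [0.5863, -0.134], [0.6391, -0.3571], [0.3584, -0.4265]] [np.float64(0.2299), np.float64(0.2912), np.float64(0.2293), np.float64(0.2892)]
orange [[178, 398], [142, 239], [264, 206], [306, 360]] [[0.3143, 0.2527], [0.5927, 0.3376], [0.6591, 0.1178], [0.3814, 0.0333]] [np.float64(0.2294), np.float64(0.291), np.float64(0.2296), np.float64(0.2902)]
grip [ 0.534982   -0.21162048  0.08291249] 0.002572318530006341
[ 0.55119432 -0.28293333  0.038     ]
[ 0.54931319 -0.27950766  0.05      ]
[ 0.54774558 -0.27665294  0.06      ]
```

View pics/or.png

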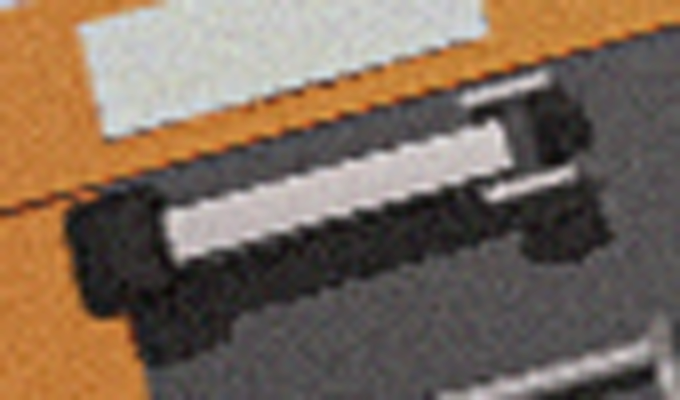

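View pics/bl.png

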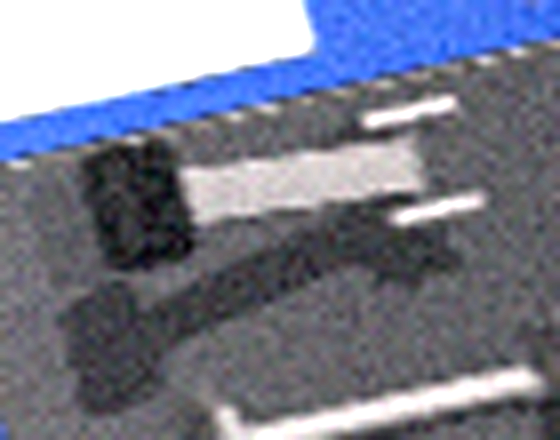

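View pics/bls.png

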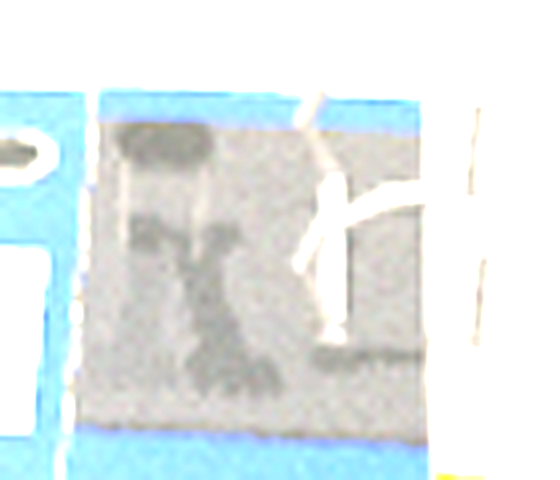

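Run:
```python
from h import *
T=np.load("top0.npy",allow_pickle=True).item();S=np.load("side0.npy",allow_pickle=True).item()
B=np.array([[0.3034,-0.2033],[0.5863,-0.134],[0.6391,-0.3571],[0.3584,-0.4265]])
O=np.array([[0.3143,0.2527],[0.5927,0.3376],[0.6591,0.1178],[0.3814,0.0333]])
def fr(Q):
    y=(Q[1]-Q[2])+(Q[0]-Q[3]); y/=np.linalg.norm(y); x2=(Q[1]-Q[0])+(Q[2]-Q[3]); x2/=np.linalg.norm(x2)
    x=np.array([y[1],-y[0]])+x2; x/=np.linalg.norm(x); y=np.array([-x[1],x[0]]); return Q.mean(0),x,y
for n,Q,br,gr,zg in(("b",B,(488,265),(452.3,270.6),.088),("o",O,(219.9,251.9),(169.75,266.25),.0435)):
    c,x,y=fr(Q);L=lambda p:((p[:2]-c)@x,(p[:2]-c)@y)
    print(n,c,x,y,"brk",[np.round(L(onz(T,*br,z)),4) for z in(.038,.045)],"grip",np.round(L(onz(T,*gr,zg)),4))
    p=None
g,e=tri(T,(452.3,270.6),S,(375.6,188.1));print(g,e)
```

```text
b [ 0.4718   -0.280225] [0.97153925 0.23687861] [-0.23687861  0.97153925] brk [array([ 0.0761, -0.0232]), array([ 0.0755, -0.0209])] grip [0.0758 0.0534]
o [0.486875 0.18535 ] [0.95668887 0.29111237] [-0.29111237  0.95668887] brk [array([ 0.077 , -0.0192]), array([ 0.0755, -0.0201])] grip [0.075  0.0702]
[ 0.53473671 -0.2112917   0.0829097 ] 0.0024321187393031153
```

```bash
cat >> h.py <<'E'
C=np.array([0.4718,-0.280225]);X=np.array([0.97153925,0.23687861]);Y=np.array([-0.23687861,0.97153925])
PIV=np.r_[C+X*.0755+Y*(-.020),.038]
def grip(a,r=.09): return PIV+r*np.cos(a)*np.r_[Y,0]+r*np.sin(a)*np.array([0,0,1])
_s=R.from_rotvec([1.98279481,0.43705129,-1.98393333]).as_matrix()
_y=np.r_[X,0]; _y=_y if _y@_s[:,1]>0 else -_y
_x=np.array([0,0,-1.]); ORI=R.from_matrix(np.stack([_x,_y,np.cross(_x,_y)],1)).as_rotvec()
def tcp(a,dz=0): return grip(a)+np.array([0,0,-.011+dz])
E
python3 - <<'E'
from h import *
print(PIV,grip(.57),ORI,_s if 0 else "")
for a in(0,.57,1,1.4): print(a,tcp(a).round(4),ik(tcp(a),ORI) is not None, np.round(ik(tcp(a,.12),ORI),2))
command_gripper(.055)
move_ptp(tcp(.57,.10),ORI)
movel(tcp(.57,.025),max_speed=.2)
print(current_time_s(),current_position(),current_gripper_width())
for n in("side","top"):
    c=capture(n);p=c["pixels"]
    u,v=map(int,proj(c,grip(.57)));q=p[max(v-60,0):v+60,u-80:u+80]
    cv2.imwrite(f"pics/{n}1.png",cv2.convertScaleAbs(cv2.resize(q,None,fx=4,fy=4,interpolation=cv2.INTER_CUBIC),alpha=1.8 if n=="top" else 2.2)); print(n,proj(c,grip(.57)))
E
```

```text
[ 0.54988879 -0.28177145  0.038     ] [ 0.53194024 -0.20815686  0.08656688] [ 1.03123563  1.31287881 -1.03123563] 
0 [ 0.5286 -0.1943  0.027 ] True [ 0.5   0.53 -0.31  2.04  0.28  0.61  0.24]
0.57 [ 0.5319 -0.2082  0.0756] True [ 0.55  0.47 -0.35  1.99  0.24  0.72  0.3 ]
1 [ 0.5384 -0.2345  0.1027] True [ 0.59  0.46 -0.35  1.93  0.21  0.79  0.36]
1.4 [ 0.5463 -0.2669  0.1157] True [ 0.63  0.47 -0.34  1.87  0.2   0.84  0.42]
2.8833 [ 0.5320818  -0.20880183  0.10060476] 0.05487779687824587
side (np.float64(377.08458678815305), np.float64(187.67151198169717))
top (np.float64(450.81863694992353), np.float64(271.1969894387643))
```

View pics/side1.png

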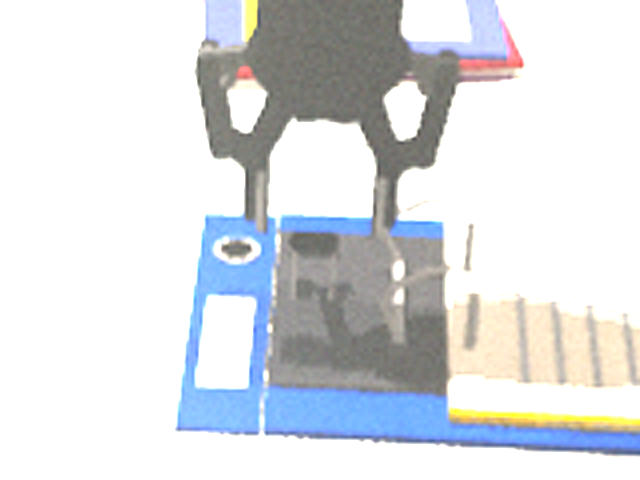

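View pics/top1.png

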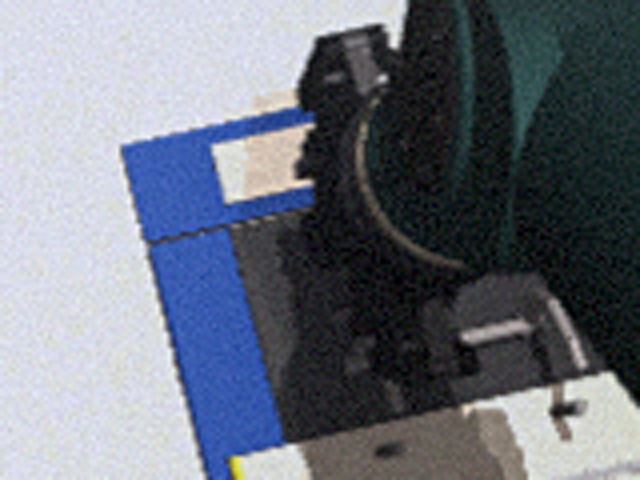

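The side view shows the grip centred at about x=314 in the crop and the jaw midpoint at about 322, so the grip is 2 to 3 mm further toward +x. I'll shift by that, narrow the jaws to stay clear of the rings, then descend with a guard.

```bash
sed -i 's/X\*.0755+Y/X*.0777+Y/' h.py
python3 - <<'E'
from h import *
command_gripper(.046)
movel(tcp(.57,.025),ORI,max_speed=.1)
f0=np.array(current_contact_force())
print(movel(tcp(.57),max_speed=.06,guard=8))
print(current_position()-tcp(.57),np.array(current_contact_force())-f0)
c=capture("side");u,v=map(int,proj(c,grip(.57)));q=c["pixels"][v-60:v+60,u-80:u+80]
cv2.imwrite("pics/side2.png",cv2.convertScaleAbs(cv2.resize(q,None,fx=4,fy=4,interpolation=cv2.INTER_CUBIC),alpha=2.2))
print(current_time_s())
E
```

```text
False
[-0.00021861  0.00016662 -0.00049392] [0.22178478 0.7311612  0.45505346]
4.1083
```

View pics/side2.png

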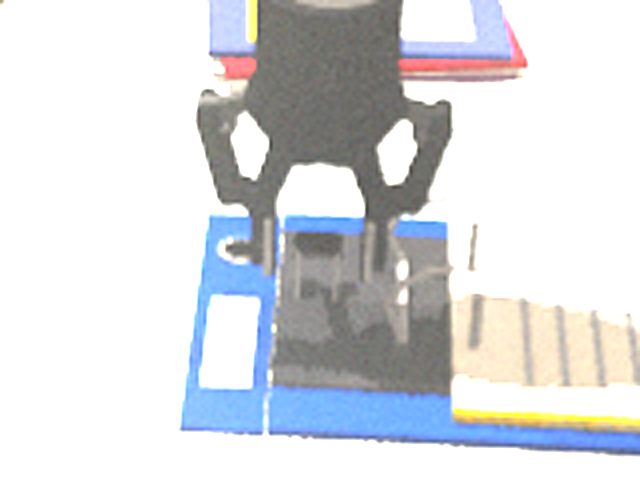

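The side view now shows the grip centred at (319,243) between pads at x≈270 and 368, with the pad tips about 7 mm lower than the grip. The right finger is clear of the ring. Next I close the jaws and check the forces.

Run:
```python
from h import *
command_gripper(.015)
print("w",current_gripper_width(),current_contact_force(),current_torque(),current_position())
# short trial lift
p=np.array(current_position()); 
for a in (.67,.77):
    movel(tcp(a),ORI,max_speed=.06,guard=25); print(a,current_gripper_width(),np.round(current_contact_force(),1),(current_position()-tcp(a)).round(4))
c=capture("side");u,v=map(int,proj(c,grip(.77)));q=c["pixels"][v-60:v+60,u-80:u+80]
cv2.imwrite("pics/side3.png",cv2.convertScaleAbs(cv2.resize(q,None,fx=4,fy=4,interpolation=cv2.INTER_CUBIC),alpha=2.2))
print(current_time_s())
```

```text
w 0.024834998909299084 [0.15739163 0.26175983 1.00290168] [ 0.05271445 -0.08005072  0.03753894] [ 0.53451112 -0.20757637  0.07595929]
0.67 0.025154167912437443 [ 1.2  1.  -3.8] [0.0004 0.0001 0.0002]
0.77 0.02432140146861205 [ 2.6  0.7 -5.9] [ 0.0004 -0.0001  0.0003]
5.0667
```

View pics/side3.png

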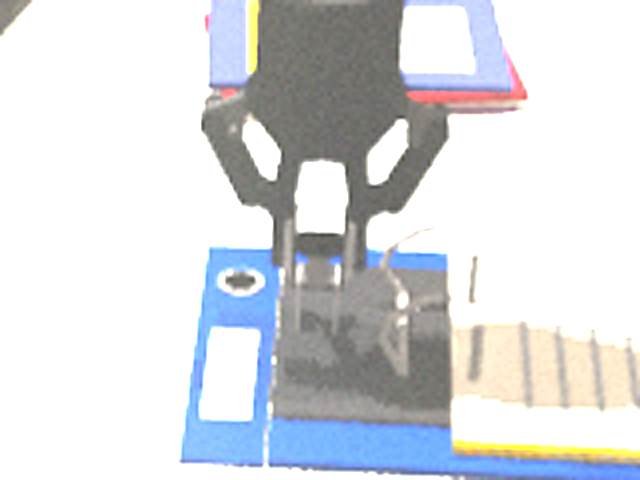

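The grip is held between the pads at (320,243), and the lever and rings moved with the lift. I'll carry on up the arc to the stop.

Run:
```python
from h import *
for a in (.9,1.03,1.16,1.28,1.36,1.40,1.44,1.48):
    h=movel(tcp(a),ORI,max_speed=.06,guard=30); print(a,h,round(current_gripper_width(),4),np.round(current_contact_force(),1),(current_position()-tcp(a)).round(4))
    if h: break
for n in("side","top"):
    c=capture(n);u,v=map(int,proj(c,grip(1.2)));v=max(v,60);q=c["pixels"][v-60:v+60,u-80:u+80]
    cv2.imwrite(f"pics/{n}4.png",cv2.convertScaleAbs(cv2.resize(q,None,fx=4,fy=4,interpolation=cv2.INTER_CUBIC),alpha=2.2))
print(current_time_s())
```

```text
0.9 False 0.025 [ 3.3  1.2 -4.3] [ 0.0004 -0.0001  0.0003]
1.03 False 0.0249 [ 3.8  2.6 -4.7] [0.0003 0.0002 0.0002]
1.16 False 0.0247 [ 3.1  3.1 -5. ] [0.0002 0.0006 0.0001]
1.28 False 0.025 [ 3.4  4.4 -5.5] [ 0.      0.0012 -0.    ]
1.36 False 0.0249 [ 3.   4.3 -4.7] [-0.0001  0.0017 -0.0001]
1.4 False 0.0243 [ 2.5  5.7 -4.7] [-0.0003  0.0025 -0.0002]
1.44 False 0.0246 [ 3.1  5.3 -3. ] [-0.0003  0.0027 -0.0001]
1.48 False 0.0248 [ 3.1  7.1 -3.3] [-0.0004  0.003  -0.    ]
7.5417
```

View pics/side4.png

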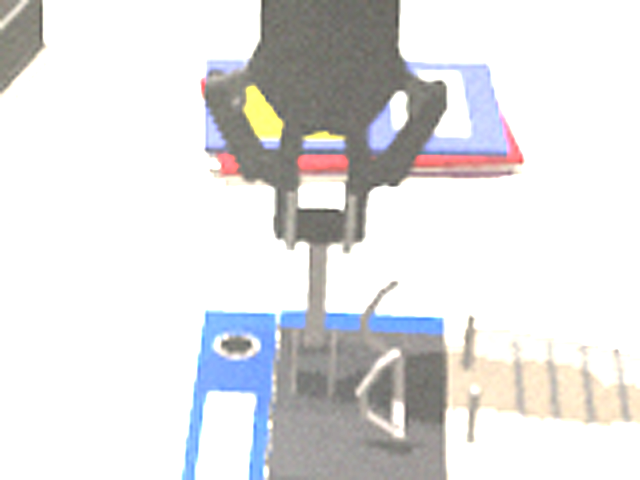

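View pics/top4.png

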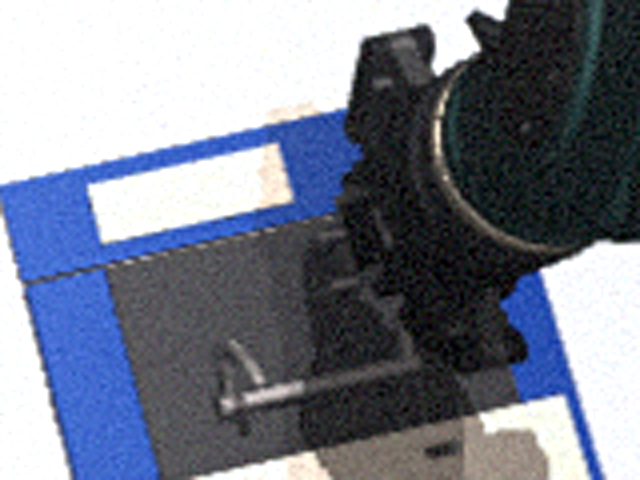

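The grip is up and the rings have swung open, with their free ends at about (395,285) in the crop. The force shows no clear stop yet, so I'll push on in −y until it rises.

Run:
```python
from h import *
for a in (1.51,1.54,1.57,1.60,1.64):
    h=movel(tcp(a),ORI,max_speed=.04,guard=30); hold(.15)
    d=current_position()-PIV+[0,0,.011]
    print(a,h,np.round(current_contact_force(),1),np.round(current_torque(),2),(current_position()-tcp(a)).round(4),"ang",np.arctan2(d[2],d[:2]@Y).round(3))
    if np.linalg.norm(current_contact_force())>22: break
c=capture("side");u,v=map(int,proj(c,grip(1.2)));v=max(v,60);q=c["pixels"][v-60:v+60,u-80:u+80]
cv2.imwrite(f"pics/side5.png",cv2.convertScaleAbs(cv2.resize(q,None,fx=4,fy=4,interpolation=cv2.INTER_CUBIC),alpha=2.2))
print(current_time_s())
```

```text
1.51 False [ 2.5  7.  -3.3] [ 1.65 -0.43  0.16] [-0.0004  0.003   0.    ] ang 1.476
1.54 False [ 2.2  8.9 -1.1] [ 2.47 -0.27  0.14] [-0.0009  0.0054 -0.0001] ang 1.479
1.57 False [ 0.7 13.3  1.6] [ 3.16 -0.07  0.07] [-0.0016  0.0079 -0.0002] ang 1.481
1.6 False [-1.8 17.8  5.2] [4.02 0.24 0.03] [-0.0021  0.0104 -0.0002] ang 1.482
1.64 False [-3.1 22.2  8. ] [ 5.07  0.66 -0.02] [-0.0029  0.0138 -0.0001] ang 1.483
9.5917
```

View pics/side5.png

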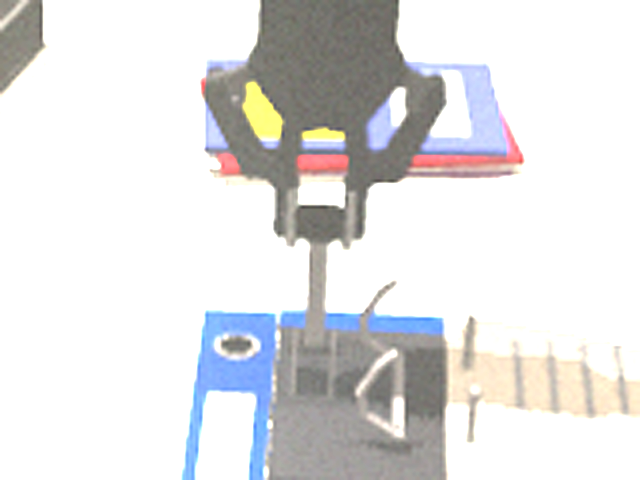

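The lever hit a hard stop: the angle held at apparent 1.48 while the force rose to 22 N. That is 1.4 true with about 0.075 rad of grasp offset, which fits the triangulated start angle of about 0.5. The side view confirms the lever is upright and the rings are wide open. Now I'll follow the arc down.

Run:
```python
from h import *
print(movel(tcp(1.46),ORI,max_speed=.05))
for a in (1.3,1.14,.98,.82,.66,.5,.36,.24,.15,.10):
    h=movel(tcp(a),ORI,max_speed=.07,guard=30); print(a,h,round(current_gripper_width(),4),np.round(current_contact_force(),1),(current_position()-tcp(a)).round(4))
    if h: break
c=capture("side");u,v=map(int,proj(c,grip(.3)));v=max(v,60);q=c["pixels"][v-60:v+60,u-80:u+80]
cv2.imwrite(f"pics/side6.png",cv2.convertScaleAbs(cv2.resize(q,None,fx=4,fy=4,interpolation=cv2.INTER_CUBIC),alpha=2.2))
print(current_time_s())
```

```text
False
1.3 False 0.0249 [ 4.2 -4.  -0.9] [ 0.0014 -0.0037  0.0011]
1.14 False 0.0249 [ 2.2 -5.1  6.5] [ 0.0014 -0.0036  0.0017]
0.98 False 0.025 [ 1.7 -2.6  5.2] [ 0.0009 -0.0017  0.0013]
0.82 False 0.0247 [ 2.4 -0.7  5.8] [ 0.0006 -0.0007  0.001 ]
0.66 False 0.0248 [ 1.5 -0.2  5.4] [ 0.0004 -0.0001  0.0007]
0.5 False 0.0247 [1.4 1.9 5.5] [0.0003 0.0002 0.0006]
0.36 False 0.0248 [1.1 1.4 6. ] [0.0002 0.0005 0.0005]
0.24 False 0.0246 [1.3 2.2 3.7] [0.0002 0.0007 0.0003]
0.15 False 0.0244 [2.4 1.5 3.9] [0.0001 0.0008 0.0003]
0.1 False 0.0247 [1.6 2.7 7.1] [0.0002 0.0008 0.0005]
13.425
```

View pics/side6.png

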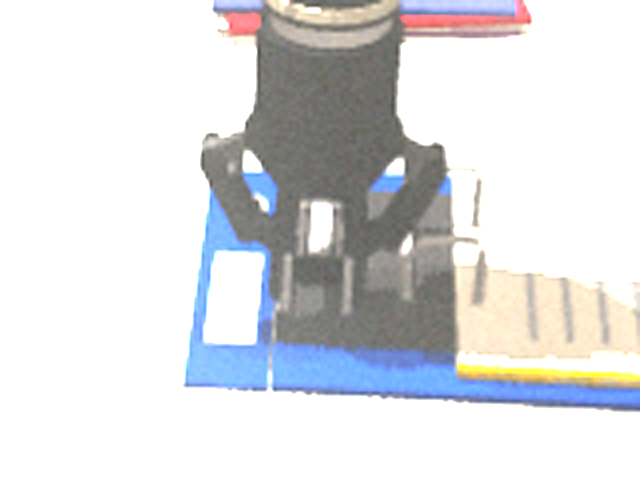

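The lever is nearly flat and still held at (318,270), with the near ring joined at (450,240). I'll press down to the stop.

Run:
```python
from h import *
f0=np.array(current_contact_force())
for a in (.08,.06,.04,.02,0,-.02,-.04,-.06,-.08,-.10,-.12):
    h=movel(tcp(a),ORI,max_speed=.03,guard=20); hold(.05)
    f=np.array(current_contact_force())
    print(a,h,np.round(f,1),(current_position()-tcp(a)).round(4),"z",round(current_position()[2]+.011,4))
    if f[2]>25: break
print(current_time_s())
```

```text
0.08 False [0.7 1.9 6.9] [0.0002 0.0008 0.0006] z 0.0458
0.06 False [1.3 2.2 7.5] [0.0002 0.0009 0.0006] z 0.044
0.04 False [0.4 2.8 6.3] [0.0002 0.0009 0.0006] z 0.0422
0.02 False [1.3 3.  6.6] [0.0001 0.0009 0.0006] z 0.0404
0 False [0.9 2.3 5.8] [0.0001 0.001  0.0006] z 0.0386
-0.02 False [1.4 3.7 7. ] [0.0001 0.0011 0.0007] z 0.0369
-0.04 False [1.5 2.9 7.7] [0.0001 0.0011 0.0006] z 0.035
-0.06 False [1.1 3.8 9.6] [0.0001 0.0012 0.0008] z 0.0335
-0.08 False [-2.1  3.5 21.4] [0.0001 0.0013 0.0023] z 0.0331
-0.1 False [-3.3  4.6 29.4] [0.0002 0.0013 0.0032] z 0.0322
16.425
```

Force rose to 29 N at a grasp height of about 33 mm, which could be the lever stop or the fingertips on the base plate. I'll release, retract, look, then press the grip from above with shut fingers as a check.

Run:
```python
from h import *
movel(np.array(current_position())+[0,0,.003],ORI,max_speed=.05)
command_gripper(.042)
p=np.array(current_position())
movel(p+[0,0,.09],ORI,max_speed=.15)
q0=np.array(current_joint_pos())
movel(tcp(0,.10)+np.r_[-.20*Y,0.08],ORI,max_speed=.3)
print(current_time_s())
for n in("side","top"):
    c=capture(n);np.save(n+"7.npy",c,allow_pickle=True);u,v=map(int,proj(c,grip(.3)));v=max(v,60);q=c["pixels"][v-60:v+60,u-80:u+80]
    cv2.imwrite(f"pics/{n}7.png",cv2.convertScaleAbs(cv2.resize(q,None,fx=4,fy=4,interpolation=cv2.INTER_CUBIC),alpha=2.2)); print(u,v)
```

```text
18.6417
375 198
441 273
```

View pics/side7.png

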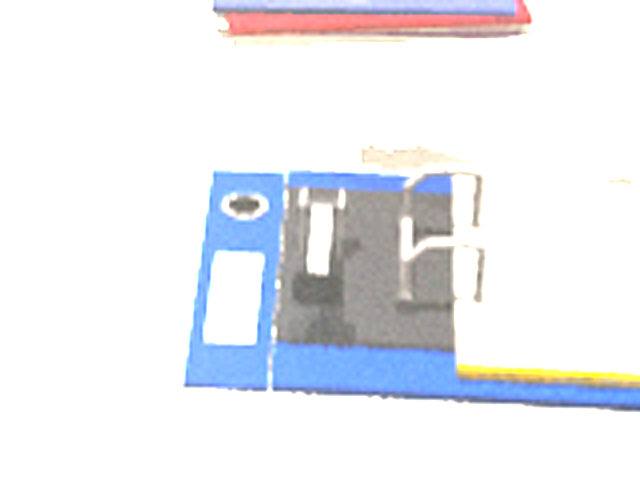

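View pics/top7.png

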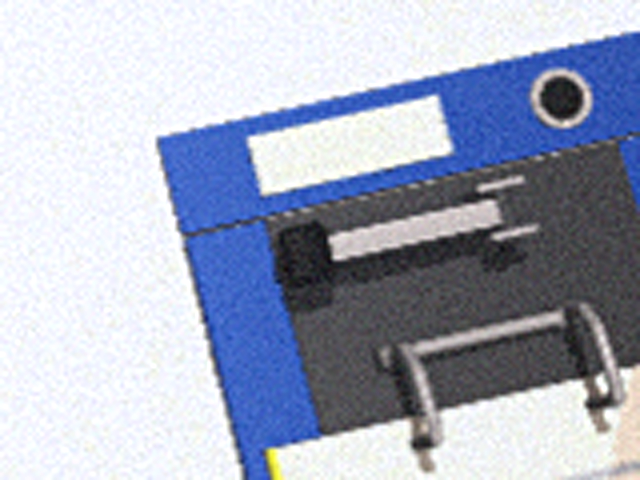

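The lever lies flat with its grip at side crop (318,287), and both rings meet. I'll triangulate the grip and then press its top with shut fingers.

Run:
```python
from h import *
S=np.load("side7.npy",allow_pickle=True).item();T=np.load("top7.npy",allow_pickle=True).item()
g,e=tri(T,(436.75,275.5),S,(374.5,209.75));print(g,e,((g[:2]-C)@X,(g[:2]-C)@Y))
G=np.r_[g[:2],0]
command_gripper(0.0)
movel(np.r_[g[:2],.13],ORI,max_speed=.3)
movel(np.r_[g[:2],.062],ORI,max_speed=.15); hold(.1)
f0=np.array(current_contact_force())
for z in (.058,.056,.054,.053,.052,.051,.050,.049,.048,.047,.046,.045,.044):
    movel(np.r_[g[:2],z],ORI,max_speed=.03); f=np.array(current_contact_force())-f0
    print(z,np.round(current_position()[2],4),np.round(f,1))
    if f[2]>16: break
print(current_time_s())
```

```text
[ 0.53121711 -0.19387325  0.03852144] 0.0008352374166912887 (np.float64(0.07818093925825759), np.float64(0.06981946643562155))
0.058 0.0583 [-0.1  0.3 -0.8]
0.056 0.0559 [-0.7 -0.7  0. ]
0.054 0.0539 [ 0.7 -0.4 -0.2]
0.053 0.0529 [-0.  -0.6 -0.5]
0.052 0.052 [-0.3  1.1  0.3]
0.051 0.0515 [-1.3  0.5  6.1]
0.05 0.0513 [-2.7  0.4 11.6]
0.049 0.0511 [-3.4  2.2 18.4]
22.8167
```

Contact came at TCP z = 51.5 mm, exactly the home height of the grip top (43.5 + 8), and it was stiff to 18 N. The lever is home. I'll retract and take a last look.

Run:
```python
from h import *
p=np.array(current_position())
movel(p+[0,0,.08],ORI,max_speed=.15)
movel(tcp(0,.10)+np.r_[-.20*Y,0.08],ORI,max_speed=.3)
for n in("side","top"):
    c=capture(n);cv2.imwrite(f"pics/{n}8.png",cv2.convertScaleAbs(c["pixels"],alpha=1.3))
print(current_time_s(),current_contact_force())
```

```text
24.4833 [-0.53502384 -1.07077331 -0.56333832]
```

View pics/side8.png

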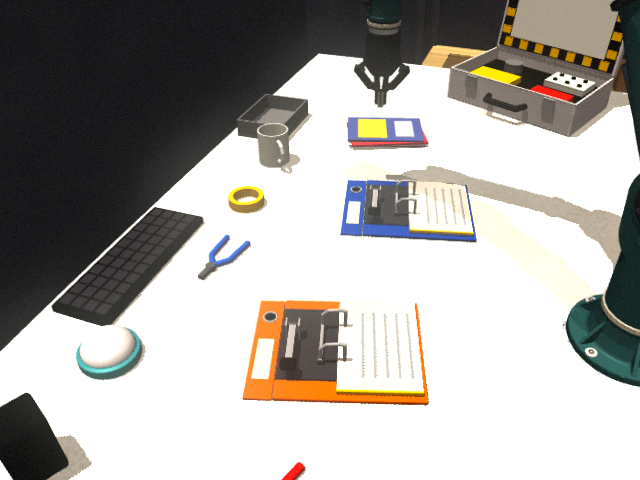

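View pics/top8.png

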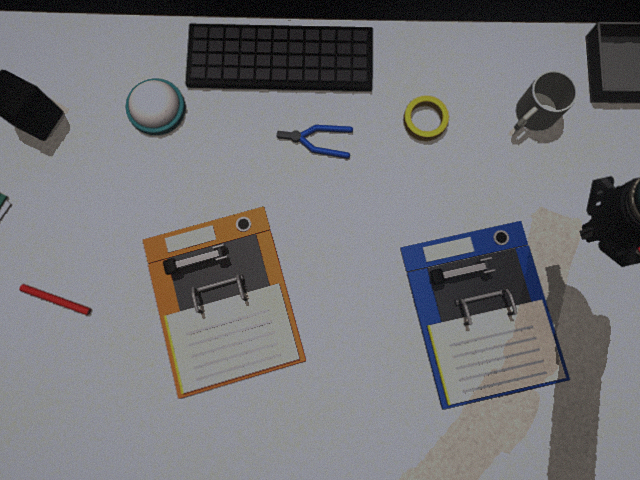

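Both files now look alike, with levers flat and rings shut: blue lever at (460,270) in the top view, orange at (195,260) and unmoved. The arm is clear of everything.

```bash
python3 -c "
from plant import *
sign_off()"
```

```text
the job is handed in; nothing more can be done
```

The blue file's lever went all the way up and back down again, and its rings are now closed. I handed the job in at about 24.5 s of the 35 s allowed. sign_off gives no verdict.

- **Up:** I pinched the grip and lifted it along its arc. It reached a hard stop, where the angle held still while the force rose to about 22 N. The side picture showed the lever upright and the rings wide open.
- **Down:** I pressed it down until the force reached about 29 N, then let go and moved clear. The pictures showed the lever flat and both rings meeting. Two views put the grip centre at 38.5 mm, against 38 mm when home.
- **Last press:** I pressed the grip from above with the fingers shut. They met it at exactly its home height and it held firm at 18 N.
- **Last look:** The orange file had not moved and its lever was shut. The arm was touching nothing.

**Disagreements:**
- The arm's own path gave 1.48 rad at the upper stop instead of 1.4, and about −0.06 rad at the lower one. I put this down to the grip sitting off-centre and shifting in the fingers. That is why I relied on the stops, the pictures and the last press instead.
- My first grip position was about 2 mm off sideways. I corrected it from the side view before grasping.

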